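# Set the collar on the flat of a slide-stainer's shaft and hold it down

## Task

The slide stainer's drive needs its collar back. First pinch the upright shaft across its flat, so that a finger lies on the flat, and turn the shaft until the flat faces the little fork on the drive's edge; then pick up the collar, slip it over the shaft with its thumb screw on the side of the flat (pointing to the fork) and push it down until the sprung washer under it is fully compressed. Finish while still gripping the collar and holding it down there, ready for me to tighten the screw; leave the bottle, the slide box and the dish where they are.

Things in the scene. Friction and masses are not known exactly. Their poses are not given: they have to be found in the camera images.
- drive: Fixed grey box, 136 mm square, case top 70 mm above the table, yaw varies. Origin on the table under the shaft's axis, z up. A 30 mm wide boss rises to 80 mm; the shaft stands in it. The fork: two small dark blocks, 16 mm gap, tops at 79 mm, standing on the case 48 to 62 mm from the axis in the drive's +x, on the edge away from the robot.
- shaft (a joint): Angle (rad) of the upright steel shaft, counterclockwise from above: 0 with the flat facing the fork; the flat faces drive yaw + this angle. Starts at 0.5 to 1.5. Turns with slight friction (0.04 N m), stays where left. 20 mm diameter, D-shaped from above: one flat, 6.5 mm from the axis, 14.5 mm wide, full length. Pinched across the flat it measures 16.5 mm, elsewhere up to 20 mm.
- flat (a point): The flat of the shaft. Origin at the middle of its face, 6.5 mm from the shaft's axis, 107 mm above the table; x points straight out of the flat, z up. The face reaches from 89 to 125 mm above the table.
- shaft_top (a point): Centre of the shaft's upper end, on its axis, 129 mm above the table and 40 mm above the free washer; the last 4 mm of the shaft taper. Does not turn with the shaft.
- washer (a joint): How far the sprung dark steel washer around the shaft is pressed down, m: 0 free, 0.006 fully down (hard stop). The washer is 33 mm across and 3 mm thick; its upper face is 89 mm above the table when free, 83 mm when fully down. The spring pushes up with 2 N at 0 and 5 N fully down, so the collar's weight alone does not press it.
- collar: Loose round aluminium collar, 40 mm outer diameter, 24 mm high, round 23 mm bore, 40 to 85 g. Origin at the centre of its underside, z up the bore, x towards its thumb screw (level, 10 mm up). The screw's 4 mm wide tip stands into the bore to 8 mm from the axis, so it slides down the shaft only with the screw over the flat. Starts upright on the table, yaw within 1 rad. Grip it across its y axis.
- screw_head (a point): Middle of the outer face of the thumb screw's 14 mm head: 36 mm from the collar's axis along its x, 10 mm above its underside.
- reagent_bottle: Bystander: amber bottle, 54 mm across, 100 mm tall, origin at the centre of its underside.
- slide_box: Bystander: closed blue box, 100 x 85 x 35 mm, origin at the centre of its underside.
- stain_dish: Bystander: low white bowl, 84 mm across, 30 mm high, origin at the centre of its underside.
Mind the look-alikes: they are no part of the job. Of the things shaped like the collar, the aluminium one is meant.

How it is judged (in metres and radians):
On the way, in this order (a step that is already met when the one before it is completed fails the run):
1. the shaft is turned until its flat faces the fork (within 0.2 rad), a finger pressing on the flat (value of joint shaft between -0.2 and 0.2 rad and contact force between the fingers and shaft_c1 above 1 N), for 0.2 s.
2. the collar is lifted in the fingers (height (world z) of collar above 0.05 m and contact force between the fingers and collar above 2 N), for 0.2 s.
At the end, for the whole second after the job is handed in: For the last second the fingers grip the collar (over 2 N); it is upright on the shaft (within 4 mm), pressing the washer down more than 4 of its 6 mm; its screw is on the flat's side, head within 12 mm of the flat's middle line; the flat faces the fork within 0.2 rad (value of joint shaft between -0.2 and 0.2 rad and value of joint washer above 0.004 m and horizontal distance between collar and shaft_top below 0.004 m and height (world z) of collar between 0.08 and 0.0865 m and angle between collar's own z axis and vertical below 0.1 rad and x of screw_head in the frame of flat above 0.02 m and y of screw_head in the frame of flat between -0.012 and 0.012 m and contact force between the fingers and collar above 2 N and contact force between collar and drive above 1 N and linear speed of collar below 0.02 m/s); the arm keeps its last pose, push and grip.
It fails at once if the bottle is pushed away (more than 30 mm) or tipped (distance of reagent_bottle from where it was at the start of the episode above 0.03 m or angle between reagent_bottle's own z axis and vertical above 0.5 rad).
It fails at once if the slide box is pushed away (more than 30 mm) or tipped (distance of slide_box from where it was at the start of the episode above 0.03 m or angle between slide_box's own z axis and vertical above 0.5 rad).
It fails at once if the dish is pushed away (more than 30 mm) or tipped (distance of stain_dish from where it was at the start of the episode above 0.03 m or angle between stain_dish's own z axis and vertical above 0.5 rad).
It also fails if it takes over 56 s, if anything falls off the work surface, if the arm or the gripper's body presses on something with over 40 N, if the wrist force passes 120 N, or if a joint passes its speed limit or range.

## Robot

A 6-joint arm with a two-finger parallel gripper is mounted at the origin on the work surface. World frame = base frame: x ahead of the robot, y to its left, z up, the work surface at z = 0. Lengths are in m, angles in degrees, forces in N, time in s.
With the tool pointing down it reaches from about 0.25 to 0.725 m from the base axis. Payload 9.7 kg.
Tool frame: the origin (TCP) lies between the finger pads; the fingertips stand 17 mm ahead of it and the grasp point (between the pads) lies 2 mm behind it; z points along the fingers, y is the direction in which the jaws open and shut (so a half turn about z gives the same grasp; the last joint's range is limited). The gripper opens to 85 mm and grips with 20 to 120 N. Pads are 22 mm wide; open, the fingers measure 114 mm over their backs; the gripper's body (76 mm by 85 mm) begins 54 mm behind the grasp point. The pads swing forward as they close: fully open they stand 13 mm farther back than shut.
Start: joints at [65.203, 4.979, 10.078, 95.1, 0, 90], TCP at [0.231, 0.499, 0.248] pointing down, gripper open.
Joint ranges: [-179.16, 179.16], [-48.56, 103.87], [-65.8, 70.77], [-126.05, 130.52], [-82.76, 87.17], [-180, 180]. Speed limits (degrees/s): [127.2, 127.2, 147.25, 180, 180, 180].

## Interface

Orientations are given as [roll, pitch, yaw] about the fixed x, y, z axes, in that order (R = Rz(yaw) Ry(pitch) Rx(roll)).
In Python, from workcell import monitor, cams, order gives the robot as it stands. The module is installed in compiled form; this text tells all that it offers.
- The arm moves only by the shell command python3 -m handwheel 'ROWS' [OPENING] [FORCE]. ROWS is JSON, a list of rows, each a list of 6 numbers: the shift along the tool's x, y, z in m, then the turn, a rotation vector about the tool's x, y, z in degrees. In form: [[tx, ty, tz, wx, wy, wz], ...]. A call has exactly 8 rows; each row shifts and turns the commanded pose from where the row before left it, along the tool's axes as they then stand; what a row does not reach is not made up. A row lasts 1/12 s, in which the tool goes at most 41.7 mm and 7.16 degrees, less where a joint would pass 70% of its speed; a pose out of reach is approached as far as the arm can. A call is refused whole if a number of a shift passes 0.0417 or a number of a turn 7.16, either way. A call with a gripper value outside its range is refused whole. OPENING is the opening, from -1 (shut) to 1 (fully open), set as the call begins (- or left out, the last holds). The fingers move at their own pace and stop on an object; FORCE is the grip in N (left out, the last holds). Time passes only in rows, so rows that do not move let the fingers close, or fill a call up. It gives the time, the measured TCP pose, the force and the opening at its end, in the units of the state.
- monitor.get_obs(): the state, without advancing time (a new reading comes with each control period).
- cams.camera(name): name is "side" or "top"; returns a dict with "img" (420x560x3 uint8, red, green, blue), "depth" (420x560 float32, m along the optical axis (not along the pixel's ray), 0 where there is no reading), "fx", "fy", "cx", "cy" (pixels), "distortion" ([k1, k2, p1, p2, k3] as OpenCV has them; the pictures are not rectified), "rvec" (rotation vector, rad) and "tvec" (3), from world to camera coordinates, as OpenCV has them. Camera axes: x right, y down, z forward; pixel columns grow to the right and rows downward; lengths in m; the calibration is good to about 2 mm. A picture is of the moment at which its call begins.
- order.job_done(): hands the job in, once; it reports no verdict.
The state is a dict: "time": time; "q": joint angles; "qd": joint speeds; "joint_efforts": joint torques, N m; "ee_pos": TCP position; "tcp_rot": TCP orientation; "wrist_force": force on the tool from outside, world axes, zero at the start; "torque": the same for the moment, N m; "opening": finger opening in m.
Only numpy, scipy, OpenCV 4.12 (cv2) and the standard library are available. Lean on these libraries where they do the work, as an engineer would, in place of code of your own. Each camera call takes 0.05 s, during which the arm holds its last target. There are 200 camera calls.

## Working session

There is one attempt and no reset: what is moved stays moved. The work goes in short steps, Python scripts to look and compute and a shell command to move; the robot and the scene stay as the last step left them, time stands still between calls to the robot, and variables do not carry over. Pictures are saved under pics/ and viewed, about 8 in all and at most 12, crops included, and the job is handed in when it is done.

```bash
mkdir -p pics; cat > h.py <<'E'
import numpy as np,cv2
from workcell import monitor,cams,order
def cam(n):
    c=cams.camera(n); c['K']=np.array([[c['fx'],0,c['cx']],[0,c['fy'],c['cy']],[0,0,1.]]);c['R']=cv2.Rodrigues(np.array(c['rvec'],float))[0];c['t']=np.array(c['tvec'],float).ravel();c['D']=np.array(c['distortion'],float);return c
def ray(c,uv,z):
    p=cv2.undistortPoints(np.array(uv,float).reshape(-1,1,2),c['K'],c['D']).reshape(-1,2)
    d=np.c_[p,np.ones(len(p))]@c['R']; o=-c['R'].T@c['t']
    return o+d*((z-o[2])/d[:,2])[:,None]
def cloud(c):
    h,w=c['depth'].shape; v,u=np.mgrid[:h,:w]
    p=cv2.undistortPoints(np.c_[u.ravel(),v.ravel()].astype(float).reshape(-1,1,2),c['K'],c['D']).reshape(-1,2)
    P=np.c_[p,np.ones(len(p))]*c['depth'].reshape(-1,1)
    return ((P-c['t'])@c['R']).reshape(h,w,3)
def proj(c,P): return cv2.projectPoints(np.array(P,float).reshape(-1,1,3),np.array(c['rvec'],float),c['t'],c['K'],c['D'])[0].reshape(-1,2)
def save(c,name,crop=None,s=1):
    im=c['img'][:,:,::-1]
    if crop: u0,v0,u1,v1=crop; im=im[v0:v1,u0:u1]
    cv2.imwrite('pics/'+name,cv2.resize(im,None,fx=s,fy=s,interpolation=cv2.INTER_CUBIC))
E
python3 - <<'E'
from h import *
for n in('top','side'):
    c=cam(n); save(c,n+'0.png'); print(n,-c['R'].T@c['t'],c['K'][0,0],(c['depth']>0).mean())
print(monitor.get_obs())
E
```

```text
top [0.33814962 0.00726823 1.62028035] 526.0987176263806 0.9959481292517007
side [0.31743721 1.04472708 0.77898396] 451.83330314498033 0.9959566326530612
{'time': 0.1, 'q': array([ 6.52013453e+01,  5.00892184e+00,  1.00376038e+01,  9.51002560e+01,
       -8.66195074e-04,  9.00003865e+01]), 'qd': array([ 0.02032591, -0.01025912,  0.08469588,  0.03790462, -0.06886948,
        0.10136094]), 'joint_efforts': array([-2.29361804e-04, -5.21560907e+01,  4.65654409e+01,  1.59957202e-02,
       -4.40951067e-05, -1.36285624e-05]), 'ee_pos': array([0.23060799, 0.49910253, 0.24763217]), 'tcp_rot': array([-1.79928426e+02,  8.66677258e-04,  1.55200960e+02]), 'wrist_force': array([-0.05890233,  0.69215419, -0.63869596]), 'torque': array([ 0.04521781,  0.06116711, -0.03471907]), 'opening': 0.08527204966572456}
```

View pics/top0.png

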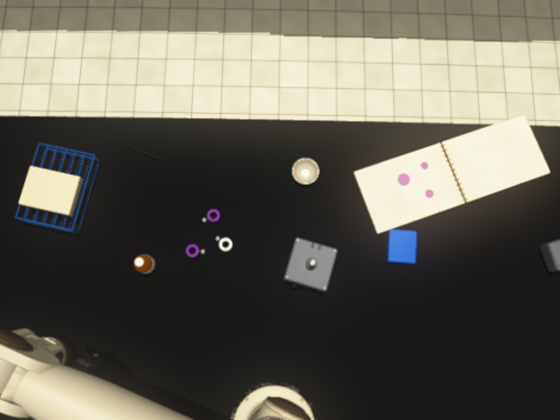

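View pics/side0.png

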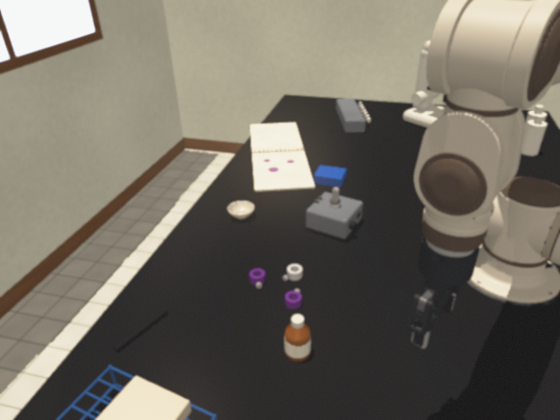

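Top view: the drive is at about (311,264) with its fork at (317,245). The aluminium collar is at (225,244) with its screw near (217,238). Purple look-alikes are at (213,215) and (192,251), the bottle at (144,264), the dish at (306,171) and the box at (402,247). Next I'll measure.

```bash
python3 - <<'E'
from h import *
c=cam('top'); s=cam('side')
a=c['img'][195:305,175:355,::-1]; b=s['img'][170:320,240:380,::-1]
a=cv2.resize(a,(720,440),interpolation=cv2.INTER_CUBIC)
cv2.imwrite('pics/topz.png',a)
save(s,'sidez.png',(300,170,380,250),7)
for n,k in(('top',c),('side',s)):
    P=cloud(k)
    # drive case top
    m=(abs(P[...,2]-.07)<.006)&(abs(P[...,0]-.33)<.12)&(abs(P[...,1]-.0)<.15)
    q=P[m]; 
    if len(q)>50:
        r=cv2.minAreaRect((q[:,:2]*1000).astype(np.float32)); print(n,'case',r,np.median(q[:,2]))
    for z0,z1 in((.085,.14),):
        m2=(P[...,2]>z0)&(P[...,2]<z1)&(abs(P[...,0]-.33)<.1)&(abs(P[...,1]-.08)<.15); print('shaft pts',m2.sum(),P[m2].mean(0) if m2.any() else 0)
print(ray(c,[(311,264),(312,264)],.129), ray(c,[(225,244),(217,238),(144,264),(306,171)],.02))
E
```

```text
top case ((421.2978820800781, -87.70266723632812), (55.619102478027344, 123.95840454101562), 0.700752317905426) 0.0694466313234007
shaft pts 0 0
side case ((427.19317626953125, -83.95902252197266), (131.2088623046875, 51.12898635864258), 85.0022201538086) 0.07062776492075051
shaft pts 0 0
[[ 0.46730144 -0.09754115  0.129     ]
 [ 0.46734289 -0.10037889  0.129     ]] [[ 0.53377789  0.15808664  0.02      ]
 [ 0.55185645  0.18319732  0.02      ]
 [ 0.46849369  0.40234188  0.02      ]
 [ 0.76849699 -0.08850664  0.02      ]]
```

View pics/topz.png

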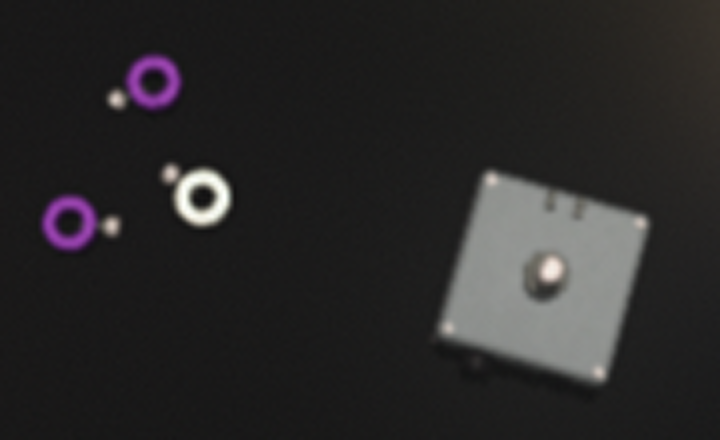

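View pics/sidez.png

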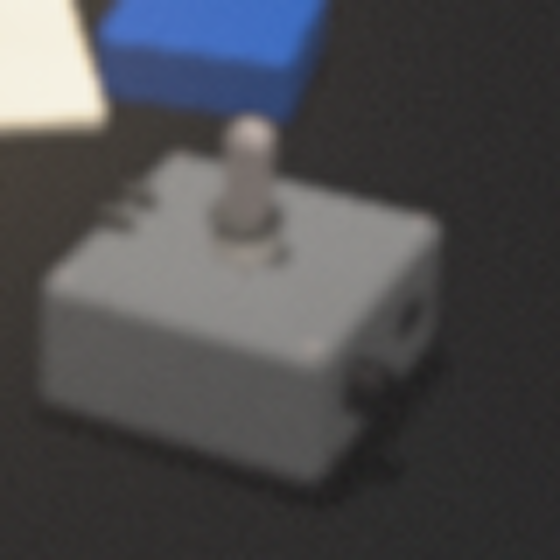

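Zoomed top view: the screw is up-left of the white collar. The fork is at zoom px (563,205) and the shaft base at (545,278). The side zoom shows the shaft standing on the washer, with the fork on the left edge; the flat itself can't be resolved.

```bash
python3 - <<'E'
from h import *
cs=[cam('top') for _ in range(3)]; ss=[cam('side') for _ in range(6)]; c=cs[0]; s=ss[0]
z=lambda p:np.array(p)/4.+np.array([175,195])-.375
co=ray(c,z([(490,172),(648,218),(604,382),(440,335)]),.07); print('case c',co.mean(0)[:2]); e=(co[0]+co[1]-co[2]-co[3])[:2]; print('yaw',np.degrees(np.arctan2(e[1],e[0])),'sizes',np.linalg.norm(co[0]-co[1]),np.linalg.norm(co[1]-co[2]))
# case by mask
hsv=cv2.cvtColor(c['img'],cv2.COLOR_RGB2HSV)
im=c['img'].astype(int)
m=((im.min(2)>70)).astype(np.uint8); m[:, :275]=0;m[:,345:]=0;m[:230]=0;m[300:]=0
k=max(cv2.findContours(m,0,2)[0],key=cv2.contourArea)
r=cv2.minAreaRect(ray(c,k[:,0],.07)[:,:2].astype(np.float32)*1000); print('rect',r)
f=ray(c,z([(550,202),(578,209)]),.079); print('fork',f.mean(0), )
# collars
m=(im.min(2)>90).astype(np.uint8); m[:,:214]=0;m[:,240:]=0;m[:230]=0;m[260:]=0
n,l,st,ce=cv2.connectedComponentsWithStats(m)
for i in range(1,n): print(st[i],ce[i],ray(c,ce[i],.024)[0])
print('ring z', ray(c,z([(203,197)]),.024), 'screw',ray(c,z([(170,174)]),.010))
# bystander
# shaft side cloud
P=np.concatenate([cloud(k)[185:206,328:345].reshape(-1,3) for k in ss]); q=P[(P[:,2]>.092)&(P[:,2]<.124)&(abs(P[:,0]-.46)<.05)&(abs(P[:,1]+.09)<.05)]
print('side shaft',len(q),q.mean(0),q.std(0))
P=np.concatenate([cloud(k)[258:274,305:320].reshape(-1,3) for k in cs]); q=P[(P[:,2]>.12)]
print('top',len(q),np.median(q,0) if len(q) else 0)
# side silhouette of shaft: brightness rows
for v in (192,195,198): print(v,ss[0]['img'][v,328:345].mean(1).astype(int))
d=np.mean([k['depth'] for k in ss],0)
for v in (189,192,195,198): print(v,np.round(d[v,328:345],3))
print(proj(s,[(.455,-.093,.129),(.455,-.093,.1)]))
E
```

```text
case c [ 0.47338414 -0.1017482 ]
yaw -15.79608933841881 sizes 0.1218892776926686 0.12526825803118352
rect ((473.8254699707031, -100.35234069824219), (129.5397186279297, 129.52333068847656), 74.41195678710938)
fork [ 0.52486219 -0.11450696  0.079     ]
[216 236  17  16 153] [224.43137255 243.14379085] [0.5358867 0.1595302 0.024    ]
ring z [[0.53369096 0.1565791  0.024     ]] screw [[0.55281005 0.18389756 0.01      ]]
side shaft 387 [ 0.47443035 -0.09582181  0.10729418] [0.005982   0.00384211 0.00942084]
top 101 [ 0.47258044 -0.10287153  0.12707413]
192 [100  93  85  89  99 109 113 114 115 112  99  75  58  49  52  53  51]
195 [145 144 141 134 123 114 112 113 112 110 106  97  90  83  73  65  56]
198 [142 138 130 121 114 112 112 112 112 112 116 125 134 142 142 141 139]
189 [1.572 1.575 1.57  1.571 1.572 1.319 1.317 1.311 1.313 1.311 1.313 1.318
 1.571 1.572 1.568 1.569 1.57 ]
192 [1.418 1.554 1.552 1.552 1.554 1.325 1.32  1.315 1.315 1.314 1.315 1.554
 1.553 1.552 1.554 1.553 1.551]
195 [1.399 1.399 1.399 1.399 1.332 1.33  1.325 1.321 1.319 1.32  1.322 1.397
 1.538 1.537 1.537 1.537 1.536]
198 [1.382 1.382 1.381 1.347 1.336 1.334 1.33  1.329 1.324 1.326 1.328 1.12
 1.381 1.383 1.384 1.152 1.382]
[[341.97833392 190.25655913]
 [341.4407852  198.88143664]]
```

```bash
python3 - <<'E'
from h import *
ss=[cam('side') for _ in range(6)]; s=ss[0]
s['depth']=np.mean([k['depth'] for k in ss],0).astype(np.float32)
P=cloud(s)
A=[]
for v in range(188,199):
    q=P[v,331:341]; print(v,[(round(1000*a[0]-473),round(1000*a[1]+101)) for a in q if abs(a[1]+.1)<.04])
E
cat > go.py <<'E'
import sys
from h import *
o=monitor.get_obs(); x,y,z=o['ee_pos']; yaw=o['tcp_rot'][2]
t=np.array([float(a) for a in sys.argv[1:4]]); R=cv2.Rodrigues(np.zeros(3))[0]
from scipy.spatial.transform import Rotation as Ro
R=Ro.from_euler('xyz',o['tcp_rot'],degrees=True).as_matrix()
print('tool shift mm',np.round((R.T@(t-o['ee_pos']))*1000,1),'yangle now',round(yaw-90,2),'wz for target',[round(-((float(sys.argv[4])-(yaw-90)+k+180)%360-180),1) for k in(0,180)],'q',np.round(o['q'],1),'t',o['time'])
E
python3 go.py .473 -.1015 .2 50
```

```text
188 [(10, -1), (6, 2), (4, 0), (1, 0), (-2, 1), (-5, 0)]
189 [(9, 1), (6, 3), (3, 5), (0, 6), (-3, 5), (-6, 3), (-8, -3)]
190 [(9, 3), (3, 6), (0, 6), (-3, 7), (-6, 5), (-8, -3)]
191 [(9, 2), (5, 5), (3, 5), (-1, 7), (-4, 7), (-6, 5)]
192 [(9, 3), (5, 4), (2, 6), (-1, 8), (-4, 6), (-6, 2)]
193 [(8, 2), (5, 3), (2, 4), (-1, 8), (-4, 8), (-7, 6)]
194 [(11, 1), (8, 3), (5, 4), (2, 7), (-1, 8), (-4, 7), (-7, 4)]
195 [(11, 2), (8, 3), (5, 4), (2, 7), (-1, 7), (-4, 7)]
196 [(11, 1), (8, 4), (5, 5), (2, 6), (-1, 5), (-4, 5), (-7, 3)]
197 [(11, 1), (8, 4), (5, 3), (2, 5), (-2, 8), (-4, 6), (-7, 4)]
198 [(15, -9), (11, 1), (7, 5), (4, 5), (1, 6), (-2, 9), (-5, 6), (-7, 4), (-8, -14)]
tool shift mm [-472.  -443.8   48.3] yangle now 65.2 wz for target [np.float64(15.2), np.float64(-164.8)] q [65.2  5.  10.1 95.1 -0.  90. ] t 0.95
```

```bash
R='x'; 
python3 -m handwheel '[[-0.01,-0.01,0,0,0,0],[-0.02,-0.019,0,0,0,0],[-0.02,-0.019,0,0,0,0],[-0.02,-0.019,0,0,0,0],[-0.02,-0.019,0,0,0,0],[-0.02,-0.019,0,0,0,0],[-0.02,-0.019,0,0,0,0],[-0.02,-0.019,0,0,0,0]]' 0 20
python3 -m handwheel '[[-0.022,-0.02,0,0,0,0],[-0.022,-0.02,0,0,0,0],[-0.022,-0.02,0,0,0,0],[-0.022,-0.02,0,0,0,0],[-0.022,-0.02,0,0,0,0],[-0.022,-0.02,0,0,0,0],[-0.022,-0.02,0,0,0,0],[-0.022,-0.02,0,0,0,0]]'
python3 -m handwheel '[[-0.022,-0.02,0,0,0,0],[-0.022,-0.02,0,0,0,0],[-0.022,-0.02,0,0,0,0],[-0.022,-0.02,0,0,0,0],[-0.022,-0.02,0,0,0,0],[-0.022,-0.02,0,0,0,0],[-0.014,-0.02,0,0,0,5],[0,0,0,0,0,0]]'
python3 go.py .474 -.1015 .2 60
```

```text
time: 1.62
ee_pos: [0.3071, 0.3053, 0.2484]
tcp_rot: [180.0, 0.0, 155.2]
wrist_force: [0.7, 0.3, 0.0]
opening: 0.0427
time: 2.28
ee_pos: [0.3998, 0.0861, 0.2485]
tcp_rot: [180.0, 0.0, 155.2]
wrist_force: [0.7, 0.6, 0.8]
opening: 0.0428
time: 2.95
ee_pos: [0.4739, -0.1041, 0.2477]
tcp_rot: [-179.9, -0.0, 149.8]
wrist_force: [-0.1, 0.4, 0.2]
opening: 0.0426
tool shift mm [ 1.3  2.3 47.7] yangle now 59.75 wz for target [np.float64(-0.2), np.float64(179.8)] q [-12.4  -3.9   1.1  95.   -0.1  17.9] t 2.95
```

```bash

python3 -m handwheel '[[0.001,0.002,0.01,0,0,0],[0,0,0.02,0,0,0],[0,0,0.02,0,0,0],[0,0,0.022,0,0,0],[0,0,0.022,0,0,0],[0,0,0.02,0,0,0],[0,0,0.015,0,0,0],[0,0,0.005,0,0,0]]'
python3 -m handwheel '[[0,0,0,0,0,0],[0,0,0,0,0,0],[0,0,0,0,0,0],[0,0,0,0,0,0],[0,0,0,0,0,0],[0,0,0,0,0,0],[0,0,0,0,0,0],[0,0,0,0,0,0]]' -1 20
python3 -c "
from h import *
o=monitor.get_obs();print(o);
save(cam('side'),'p1.png',(290,130,390,250),6)"
```

```text
time: 3.62
ee_pos: [0.4719, -0.0971, 0.1113]
tcp_rot: [-179.9, -0.2, 150.3]
wrist_force: [-0.9, 0.1, 0.1]
opening: 0.0424
time: 4.28
ee_pos: [0.4714, -0.1009, 0.1146]
tcp_rot: [-179.6, -0.1, 150.1]
wrist_force: [-12.9, -17.8, -1.4]
opening: 0.0157
{'time': 4.2833, 'q': array([-11.8729583 ,  -4.65540443, -14.35830217,  80.47523565,
        -0.37698885,  18.03834781]), 'qd': array([ 0.00761138,  0.02372387,  0.00230744, -0.05877273, -0.07502353,
       -0.02882384]), 'joint_efforts': array([  9.51701492, -43.04454803,  51.92635775,  -3.51757966,
         5.01175806,  -0.0825504 ]), 'ee_pos': array([ 0.47140809, -0.10091081,  0.11456726]), 'tcp_rot': array([-1.79586381e+02, -5.26432769e-02,  1.50089090e+02]), 'wrist_force': array([-12.92182736, -17.83270416,  -1.43320055]), 'torque': array([-3.22218748,  2.39097461, -0.04762834]), 'opening': 0.01572922578805018}
```

View pics/p1.png

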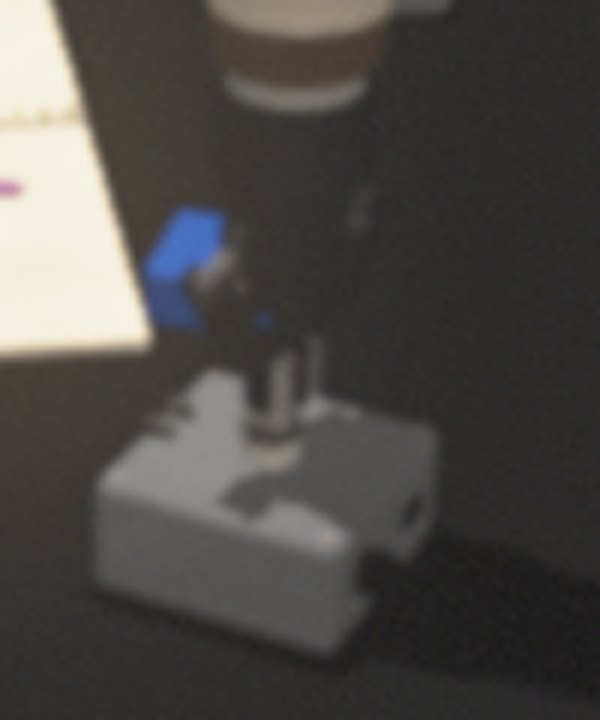

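Opening 15.7 mm, so the pads lie on the flat. The picture shows the fingers around the shaft above the washer. I'm now relieving the side load of about 22 N along −y.

```bash

python3 -m handwheel '[[0,-0.001,0,0,0,0],[0,-0.001,0,0,0,0],[0,0,0,0,0,0],[0,0,0,0,0,0],[0,0,0,0,0,0],[0,0,0,0,0,0],[0,0,0,0,0,0],[0,0,0,0,0,0]]' -1 30
python3 -c "
from h import *
o=monitor.get_obs();print(o['wrist_force'],o['torque'],o['ee_pos'],o['tcp_rot'])"
```

```text
time: 5.0
ee_pos: [0.4713, -0.1011, 0.1146]
tcp_rot: [-179.8, -0.1, 150.2]
wrist_force: [-7.6, -6.6, -2.5]
opening: 0.0155
[-7.5518156  -6.56330291 -2.51286125] [-1.26617752  1.41429171 -0.03627736] [ 0.47128536 -0.1011259   0.11458522] [-1.79811603e+02 -6.00269401e-02  1.50165532e+02]
```

```bash

python3 -m handwheel '[[0.0005,-0.0014,0,0,0,0],[0.0002,0,0,0,0,4],[0.0002,0,0,0,0,7],[0.0002,0,0,0,0,7],[0.0002,0,0,0,0,7],[0.0002,0,0,0,0,7],[0.0002,0,0,0,0,7],[0.0002,0,0,0,0,7]]'
python3 -m handwheel '[[0.0002,0,0,0,0,7],[0.0002,0,0,0,0,7],[0.0002,0,0,0,0,7],[0.0002,0,0,0,0,6],[0.0001,0,0,0,0,3],[0,0,0,0,0,0],[0,0,0,0,0,0],[0,0,0,0,0,0]]'
python3 -m handwheel '[[0,0,0,0,0,0],[0,0,0,0,0,0],[0,0,0,0,0,0],[0,0,0,0,0,0],[0,0,0,0,0,0],[0,0,0,0,0,0],[0,0,0,0,0,0],[0,0,0,0,0,0]]'
python3 -c "
from h import *
o=monitor.get_obs();print(o['wrist_force'],o['torque'],o['ee_pos'],o['tcp_rot'])"
```

```text
time: 5.67
ee_pos: [0.4725, -0.0986, 0.1147]
tcp_rot: [179.7, -0.1, 104.0]
wrist_force: [15.0, 9.6, -13.6]
opening: 0.0156
time: 6.33
ee_pos: [0.4744, -0.0978, 0.1148]
tcp_rot: [179.6, -0.3, 74.3]
wrist_force: [24.1, 8.3, -18.9]
opening: 0.0156
time: 7.0
ee_pos: [0.4744, -0.0978, 0.1148]
tcp_rot: [179.6, -0.3, 74.3]
wrist_force: [24.0, 8.8, -18.5]
opening: 0.0156
[ 23.98491433   8.76216453 -18.48866833] [ 1.74661929 -4.35882658  0.05223107] [ 0.47439466 -0.097775    0.11475674] [179.59497883  -0.31414703  74.3405363 ]
```

```bash

python3 -m handwheel '[[0.001,0.0015,0,0,0,0],[0.001,0.0015,0,0,0,0],[0,0,0,0,0,0],[0,0,0,0,0,0],[0,0,0,0,0,0],[0,0,0,0,0,0],[0,0,0,0,0,0],[0,0,0,0,0,0]]'
python3 -c "
from h import *
o=monitor.get_obs();print(o['wrist_force'],o['torque'],o['ee_pos'],o['tcp_rot'])
c=cam('top'); save(c,'t2.png',(270,220,360,310),7)
"
```

```text
time: 7.67
ee_pos: [0.4747, -0.0977, 0.1147]
tcp_rot: [179.9, -0.1, 74.3]
wrist_force: [7.1, 3.3, -8.9]
opening: 0.0159
[ 7.14666575  3.25967078 -8.87805612] [ 0.66861171 -1.08718994 -0.00186839] [ 0.47473586 -0.09766608  0.1146616 ] [ 1.79902360e+02 -1.01831736e-01  7.42500290e+01]
```

View pics/t2.png

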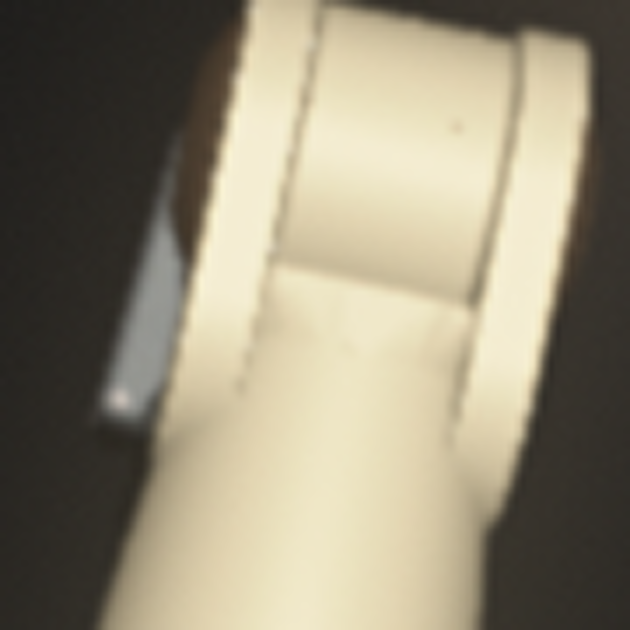

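The arm hides the shaft here; the measured tool y is at −15.7°, matching the fork direction, and the opening still reads about 15.9 mm. Releasing and going to the collar.

```bash

python3 -m handwheel '[[0,0,0,0,0,0],[0,0,0,0,0,0],[0,0,0,0,0,0],[0,0,-0.02,0,0,0],[0,0,-0.03,0,0,0],[0,0,-0.04,0,0,0],[0,0,-0.02,0,0,-7],[0,0,0,0,0,-7]]' 0.0 30
python3 -m handwheel '[[0,0,0,0,0,-7],[0,0,0,0,0,-7],[0,0,0,0,0,-7],[0,0,0,0,0,-7],[0,0,0,0,0,-7],[0,0,0,0,0,-7],[0,0,0,0,0,-7],[0,0,0,0,0,-7]]' 0.3
python3 -m handwheel '[[0,0,0,0,0,-7],[0,0,0,0,0,-7],[0,0,0,0,0,-7],[0,0,0,0,0,-7],[0,0,0,0,0,-7],[0,0,0,0,0,-7],[0,0,0,0,0,-7],[0,0,0,0,0,-7]]'
python3 -m handwheel '[[0,0,0,0,0,-7],[0,0,0,0,0,-7],[0,0,0,0,0,-7],[0,0,0,0,0,-7],[0,0,0,0,0,-6],[0,0,0,0,0,0],[0,0,0,0,0,0],[0,0,0,0,0,0]]'
python3 go.py .535 .156 .15 145
```

```text
time: 8.38
ee_pos: [0.4752, -0.0987, 0.2301]
tcp_rot: [179.6, 0.1, 88.5]
wrist_force: [0.2, -0.5, 0.0]
opening: 0.0429
time: 9.05
ee_pos: [0.4738, -0.0984, 0.2249]
tcp_rot: [180.0, 0.0, 144.5]
wrist_force: [0.0, -0.4, -0.0]
opening: 0.0554
time: 9.72
ee_pos: [0.4738, -0.0984, 0.2249]
tcp_rot: [-180.0, 0.0, -159.5]
wrist_force: [-0.1, -1.2, -0.6]
opening: 0.0557
time: 10.38
ee_pos: [0.4738, -0.0983, 0.2246]
tcp_rot: [-180.0, 0.0, -126.0]
wrist_force: [0.4, 0.8, 0.4]
opening: 0.0554
tool shift mm [-241.7  100.1   74.6] yangle now -216.0 wz for target [np.float64(-1.0), np.float64(179.0)] q [-11.7  -4.5  -2.1  92.4  -0.  -65.7] t 10.3833
```

```bash

python3 -m handwheel '[[-0.015,0.006,0,0,0,-1],[-0.03,0.013,0,0,0,0],[-0.035,0.014,0,0,0,0],[-0.035,0.014,0,0,0,0],[-0.035,0.014,0,0,0,0],[-0.035,0.014,0,0,0,0],[-0.033,0.014,0,0,0,0],[-0.023,0.011,0.02,0,0,0]]'
python3 -m handwheel '[[0,0,0.025,0,0,0],[0,0,0.03,0,0,0],[0,0,0,0,0,0],[0,0,0,0,0,0],[0,0,0,0,0,0],[0,0,0,0,0,0],[0,0,0,0,0,0],[0,0,0,0,0,0]]'
python3 go.py .535 .156 .022 145
python3 - <<'E'
from h import *
s=cam('side'); t=cam('top'); 
P=cloud(t)[225:262,205:240].reshape(-1,3); q=P[(abs(P[:,2]-.024)<.004)]; print('top ring',len(q), q.mean(0) if len(q) else 0)
P=cloud(s); im=s['img'][255:295,270:315]; save(s,'s3.png',(240,220,340,310),7)
m=(im.min(2)>110)&(np.ptp(im.astype(int),2)<70); Q=P[255:295,270:315][m]; Q=Q[(Q[:,2]>.004)&(Q[:,2]<.03)]
q=Q[Q[:,2]>.021]; print('ring top',len(q),q.mean(0),q.min(0),q.max(0)); np.save('Q.npy',Q)
# shaft after release
c=cloud(s)
for v in range(188,199): print(v,[(round(1000*a[0]-475),round(1000*a[1]+101)) for a in c[v,331:341] if abs(a[1]+.1)<.04])
E
```

```text
time: 11.05
ee_pos: [0.531, 0.1598, 0.2074]
tcp_rot: [-179.8, 0.3, -124.9]
wrist_force: [0.6, 1.2, 0.3]
opening: 0.0556
time: 11.72
ee_pos: [0.5301, 0.1565, 0.1508]
tcp_rot: [-179.9, 0.1, -124.8]
wrist_force: [0.5, -0.6, 0.3]
opening: 0.0555
tool shift mm [ -2.2  -4.1 128.8] yangle now -214.84 wz for target [np.float64(0.2), np.float64(-179.8)] q [ 16.4   4.4  -1.3  84.2  -0.  -38.7] t 11.7167
top ring 0 0
ring top 82 [0.53501912 0.16380853 0.02418582] [0.50774495 0.1384461  0.02116694] [0.55302174 0.24429947 0.02892183]
188 [(5, -1), (1, 4), (-1, -1), (-4, -5), (-7, -1)]
189 [(7, 0), (3, 9), (1, 4), (-2, 6), (-5, 4), (-7, -1), (-10, -1)]
190 [(6, 7), (3, 5), (0, 9), (-3, 11), (-6, 9), (-8, 2), (-11, 3)]
191 [(6, 6), (3, 4), (0, 9), (-3, 10), (-6, 6), (-8, 6)]
192 [(6, 7), (2, 11), (0, 9), (-3, 6), (-5, 5), (-8, 5)]
193 [(5, 10), (3, 8), (0, 5), (-3, 7), (-6, 8), (-8, 2)]
194 [(5, 9), (3, 7), (-1, 11), (-3, 8), (-6, 7), (-9, 4)]
195 [(6, 5), (2, 8), (-1, 8), (-3, 7), (-6, 6), (-9, 4)]
196 [(5, 7), (2, 11), (-1, 12), (-4, 8), (-6, 7), (-9, 3)]
197 [(5, 5), (2, 8), (0, 5), (-4, 8), (-6, 3), (-9, 4)]
198 [(13, -8), (10, -8), (5, 8), (2, 8), (-2, 13), (-4, 10), (-7, 7), (-9, 4), (-10, -13)]
```

View pics/s3.png

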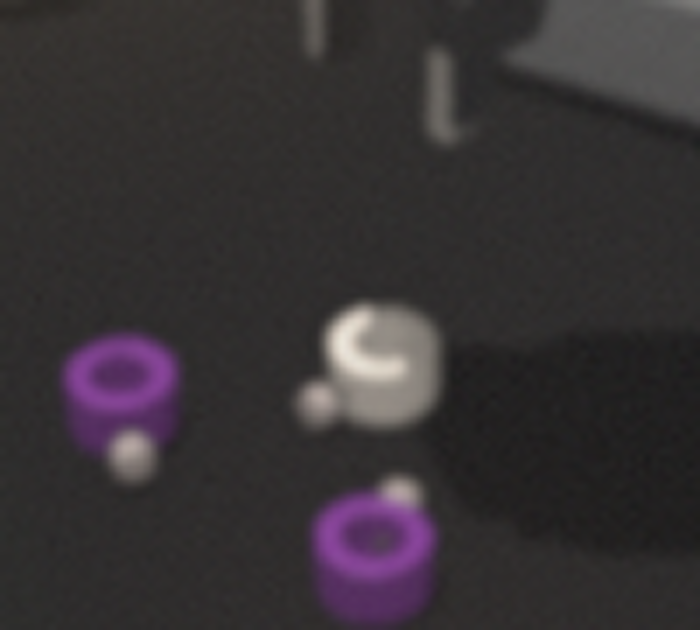

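Side view: the collar top is centred at zoom (383,342) with its screw head at (317,403), and the fingers are above it. The shaft profile is now cut off at +5 mm in x, so the flat faces the fork.

```bash
python3 - <<'E'
from h import *
s=cam('side')
z=lambda p:np.array(p)/7.+np.array([240,220])-.43
print(ray(s,z([(383,342)]),.024),ray(s,z([(317,403)]),.010))
Q=np.load('Q.npy'); q=Q[(Q[:,2]>.021)&(Q[:,1]<.19)]; print(len(q),np.median(q,0),(q.min(0)+q.max(0))/2)
c,r=cv2.minEnclosingCircle(q[:,:2].astype(np.float32)); print(c,r)
E
python3 go.py .535 .157 .022 144
```

```text
[[0.53564687 0.15778817 0.024     ]] [[0.55500933 0.1810831  0.01      ]]
79 [0.53611878 0.1643736  0.02404111] [0.53573975 0.15818188 0.02464299]
(0.5352357625961304, 0.15737372636795044) 0.02090129815042019
tool shift mm [ -3.3  -4.  127.8] yangle now -214.82 wz for target [np.float64(1.2), np.float64(-178.8)] q [ 16.5   4.4  -1.4  84.1   0.  -38.7] t 11.8667
```

```bash

python3 -m handwheel '[[-0.002,-0.002,0.01,0,0,2],[-0.002,-0.002,0.02,0,0,0],[0,0,0.02,0,0,0],[0,0,0.02,0,0,0],[0,0,0.02,0,0,0],[0,0,0.017,0,0,0],[0,0,0,0,0,0],[0,0,0,0,0,0]]'
python3 -m handwheel '[[0,0,0.01,0,0,0],[0,0,0.008,0,0,0],[0,0,0.003,0,0,0],[0,0,0,0,0,0],[0,0,0,0,0,0],[0,0,0,0,0,0],[0,0,0,0,0,0],[0,0,0,0,0,0]]'
python3 go.py .5355 .1575 .022 143
python3 -m handwheel '[[0,0,0,0,0,0],[0,0,0,0,0,0],[0,0,0,0,0,0],[0,0,0,0,0,0],[0,0,0,0,0,0],[0,0,0,0,0,0],[0,0,0,0,0,0],[0,0,0,0,0,0]]' -1 30
python3 go.py .5355 .1575 .022 143
```

```text
time: 12.53
ee_pos: [0.5346, 0.1574, 0.042]
tcp_rot: [179.9, -0.1, -126.8]
wrist_force: [0.4, 0.4, 0.8]
opening: 0.0554
time: 13.2
ee_pos: [0.5353, 0.1576, 0.0217]
tcp_rot: [-180.0, 0.0, -126.8]
wrist_force: [1.0, -0.7, 0.8]
opening: 0.0555
tool shift mm [-0.  -0.2 -0.3] yangle now -216.8 wz for target [np.float64(0.2), np.float64(-179.8)] q [ 16.4   7.9 -12.   70.1  -0.  -36.8] t 13.2
time: 13.87
ee_pos: [0.5354, 0.1576, 0.0217]
tcp_rot: [-180.0, 0.0, -126.8]
wrist_force: [-0.5, -0.2, 5.5]
opening: 0.038
tool shift mm [-0.  -0.2 -0.3] yangle now -216.8 wz for target [np.float64(0.2), np.float64(-179.8)] q [ 16.4   7.9 -12.   70.1   0.  -36.8] t 13.8667
```

```bash

python3 -m handwheel '[[0,0,-0.01,0,0,0],[0,0,-0.02,0,0,0],[0,0,-0.025,0,0,0],[0,0,-0.025,0,0,0],[0,0,-0.025,0,0,7],[0,0,-0.025,0,0,7],[0,0,-0.02,0,0,7],[0,0,0,0,0,7]]' -1 40
python3 -m handwheel '[[0,0,0,0,0,7],[0,0,0,0,0,7],[0,0,0,0,0,7],[0,0,0,0,0,7],[0,0,0,0,0,7],[0,0,0,0,0,6],[0,0,0,0,0,0],[0,0,0,0,0,0]]'
python3 go.py .4753 -.1013 .172 74.3
```

```text
time: 14.53
ee_pos: [0.5363, 0.1579, 0.1763]
tcp_rot: [-179.9, 0.3, -155.1]
wrist_force: [0.6, 0.8, -0.8]
opening: 0.0381
time: 15.2
ee_pos: [0.535, 0.1575, 0.1714]
tcp_rot: [-180.0, -0.0, 164.4]
wrist_force: [-0.2, -0.4, -1.5]
opening: 0.038
tool shift mm [ -12.1 -265.3   -0.6] yangle now 74.39 wz for target [np.float64(0.1), np.float64(-179.9)] q [16.4  5.2  1.8 86.6 -0.  32. ] t 15.2
```

```bash

python3 -m handwheel '[[0,-0.01,0,0,0,0],[-0.001,-0.025,0,0,0,0],[-0.002,-0.035,0,0,0,0],[-0.002,-0.04,0,0,0,0],[-0.002,-0.04,0,0,0,0],[-0.002,-0.04,0,0,0,0],[-0.002,-0.04,0,0,0,0],[-0.001,-0.035,0,0,0,0]]'
python3 -m handwheel '[[0,0,0,0,0,0],[0,0,0,0,0,0],[0,0,0,0,0,0],[0,0,0,0,0,0],[0,0,0,0,0,0],[0,0,0,0,0,0],[0,0,0,0,0,0],[0,0,0,0,0,0]]'
python3 go.py .4753 -.1013 .172 74.3
python3 - <<'E'
from h import *
ss=[cam('side') for _ in range(6)]; s=ss[0]; s['depth']=np.mean([k['depth'] for k in ss],0).astype(np.float32)
s['img']=np.mean([k['img'] for k in ss],0).astype(np.uint8)
save(s,'s4.png',(295,140,385,230),7)
C=cloud(s)
for v in range(170,199,1): print(v,[(u,round(1000*a[0]-475),round(1000*a[1]+101),round(1000*a[2])) for u,a in zip(range(322,355),C[v,322:355]) if abs(a[1]+.09)<.035][::2])
E
```

```text
time: 15.87
ee_pos: [0.4731, -0.1032, 0.1715]
tcp_rot: [-180.0, 0.0, 164.3]
wrist_force: [0.8, -0.2, -0.4]
opening: 0.0382
time: 16.53
ee_pos: [0.4747, -0.1002, 0.1712]
tcp_rot: [180.0, -0.0, 164.3]
wrist_force: [1.0, 1.2, -0.2]
opening: 0.0381
tool shift mm [-0.9 -0.9 -0.8] yangle now 74.27 wz for target [np.float64(-0.0), np.float64(180.0)] q [-11.9  -4.8  -8.2  86.6   0.    3.8] t 16.5333
170 [(327, 20, 45, 208), (336, -3, 33, 205), (338, -2, -19, 179), (340, -8, -17, 180), (342, -14, -15, 183)]
171 [(335, -2, 45, 208), (338, -2, -19, 176), (340, -8, -17, 177), (342, -14, -14, 180)]
172 [(335, -1, 34, 199), (337, -5, 27, 196), (339, -5, -15, 175), (341, -11, -16, 175), (343, -17, -14, 177)]
173 [(330, 14, 29, 192), (332, 6, 42, 199), (336, -3, 27, 193), (338, -3, -11, 173), (340, -9, -9, 175), (342, -14, -13, 174)]
174 [(326, 31, -9, 167), (330, 14, 29, 189), (332, 8, 31, 190), (334, 2, 34, 193), (336, -3, 27, 189), (338, -3, -11, 170), (340, -10, -5, 174), (342, -16, -5, 175)]
175 [(325, 33, -3, 167), (327, 28, -6, 166), (331, 10, 32, 187), (333, 5, 31, 187), (335, 0, 28, 186), (
[... 1670 characters left out ...]
1, 7, 130), (337, -5, 5, 130), (339, -10, -1, 127)]
190 [(333, 6, 6, 125), (335, 0, 8, 127), (337, -5, 5, 126), (339, -10, -1, 123)]
191 [(333, 6, 7, 122), (336, -3, 8, 124), (338, -8, 5, 123)]
192 [(333, 6, 6, 119), (335, 0, 8, 120), (337, -6, 8, 121)]
193 [(333, 6, 6, 115), (335, 0, 9, 118), (337, -6, 6, 117)]
194 [(333, 6, 7, 112), (335, -1, 9, 115), (337, -6, 8, 114), (354, -57, 24, 130)]
195 [(333, 6, 6, 109), (335, -1, 8, 111), (337, -6, 7, 110)]
196 [(333, 5, 7, 106), (335, -1, 9, 108), (338, -9, 3, 105)]
197 [(322, 43, -24, 79), (334, 2, 9, 104), (336, -4, 7, 104), (338, -9, 4, 102)]
198 [(331, 13, -7, 90), (333, 5, 8, 100), (335, -1, 11, 102), (337, -7, 6, 100), (339, -10, -12, 90)]
```

View pics/s4.png

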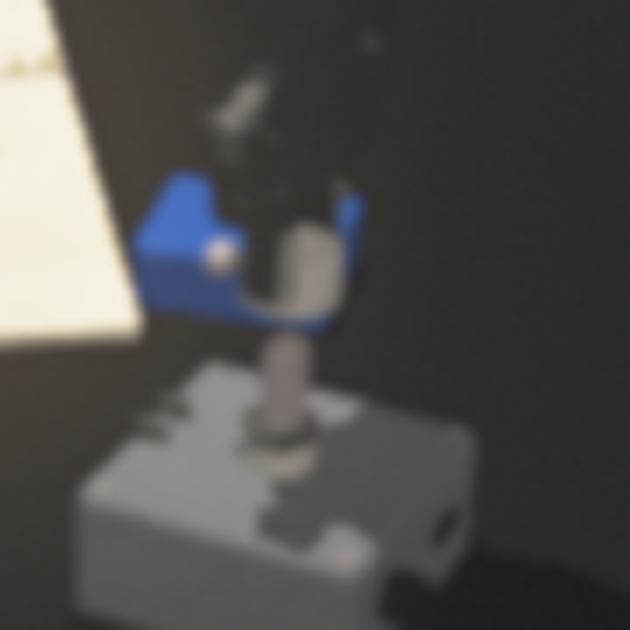

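The collar hangs upright above the shaft at zoom (315,270), screw head at (220,255) towards the fork. The shaft top is at (287,340). I'll fit circles to both round walls to get the offset.

```bash
python3 - <<'E'
from h import *
from scipy.optimize import least_squares
ss=[cam('side') for _ in range(6)]; s=ss[0]; s['depth']=np.mean([k['depth'] for k in ss],0).astype(np.float32)
C=cloud(s)*1000
def fit(rows,cols,r,ylo,xlo,xhi):
    q=C[rows[0]:rows[1],cols[0]:cols[1]].reshape(-1,3); q=q[(q[:,1]>ylo)&(q[:,1]<-60)&(q[:,0]>xlo)&(q[:,0]<xhi)]
    f=least_squares(lambda c:np.hypot(q[:,0]-c[0],q[:,1]-c[1])-r,[475,-101],loss='soft_l1'); d=np.hypot(q[:,0]-f.x[0],q[:,1]-f.x[1])-r
    print(len(q),f.x.round(2),'rms',np.sqrt((d**2).mean()).round(2)); return f.x
a=fit((178,183),(337,346),20,-101,450,472); b=fit((190,198),(333,341),10,-103,460,477)
d=a-b; print('collar-shaft',d)
# screw head
m=C[174:179,323:330].reshape(-1,3); m=m[abs(m[:,2]-163)<8]; h=np.median(m,0); print('head',h,np.degrees(np.arctan2(h[1]-a[1],h[0]-a[0])))
o=monitor.get_obs(); print(o['ee_pos'])
E
```

```text
34 [474.67 -99.35] rms 1.1
31 [ 475.63 -102.06] rms 1.03
collar-shaft [-0.96291436  2.70265834]
head [ 503.51156889 -104.97451446  163.31505102] -11.028287971503524
[ 0.4745045  -0.10075308  0.1712751 ]
```

```bash

python3 -m handwheel '[[-0.0014,-0.0014,0,0,0,0],[0,0,0.005,0,0,0],[0,0,0.007,0,0,0],[0,0,0.005,0,0,0],[0,0,0,0,0,0],[0,0,0,0,0,0],[0,0,0,0,0,0],[0,0,0,0,0,0]]'
python3 go.py .4753 -.1022 .155 74.3
python3 -m handwheel '[[0,0,0.002,0,0,0],[0,0,0.002,0,0,0],[0,0,0.002,0,0,0],[0,0,0.002,0,0,0],[0,0,0.002,0,0,0],[0,0,0,0,0,0],[0,0,0,0,0,0],[0,0,0,0,0,0]]'
python3 go.py .4753 -.1022 .155 74.3
```

```text
time: 17.8
ee_pos: [0.4756, -0.1025, 0.1545]
tcp_rot: [180.0, 0.0, 164.2]
wrist_force: [0.7, 0.1, -1.0]
opening: 0.0379
tool shift mm [ 0.4  0.2 -0.5] yangle now 74.2 wz for target [np.float64(-0.1), np.float64(179.9)] q [-12.2  -4.6  -9.9  84.7  -0.    3.6] t 17.8
time: 18.47
ee_pos: [0.4755, -0.1025, 0.1443]
tcp_rot: [-180.0, 0.0, 164.2]
wrist_force: [-0.8, -0.2, -0.8]
opening: 0.0376
tool shift mm [  0.3   0.2 -10.7] yangle now 74.2 wz for target [np.float64(-0.1), np.float64(179.9)] q [-12.2  -4.5 -11.   83.6  -0.    3.6] t 18.4667
```

```bash

python3 -m handwheel '[[0,0,0.002,0,0,0],[0,0,0.002,0,0,0],[0,0,0.002,0,0,0],[0,0,0.002,0,0,0],[0,0,0.002,0,0,0],[0,0,0,0,0,0],[0,0,0,0,0,0],[0,0,0,0,0,0]]'
python3 go.py .4753 -.1022 .155 74.3
```

```text
time: 19.13
ee_pos: [0.4755, -0.1025, 0.1343]
tcp_rot: [180.0, 0.0, 164.2]
wrist_force: [0.8, 0.3, -0.4]
opening: 0.0384
tool shift mm [  0.3   0.2 -20.7] yangle now 74.2 wz for target [np.float64(-0.1), np.float64(179.9)] q [-12.2  -4.5 -12.   82.5   0.    3.6] t 19.1333
```

```bash

python3 -m handwheel '[[0,0,0.002,0,0,0],[0,0,0.003,0,0,0],[0,0,0.003,0,0,0],[0,0,0.003,0,0,0],[0,0,0.003,0,0,0],[0,0,0.003,0,0,0],[0,0,0.002,0,0,0],[0,0,0,0,0,0]]' -1 60
python3 -m handwheel '[[0,0,0.002,0,0,0],[0,0,0.002,0,0,0],[0,0,0.002,0,0,0],[0,0,0.002,0,0,0],[0,0,0.001,0,0,0],[0,0,0,0,0,0],[0,0,0,0,0,0],[0,0,0,0,0,0]]'
python3 go.py .4753 -.1022 .105 74.3
```

```text
time: 19.8
ee_pos: [0.4752, -0.1024, 0.1147]
tcp_rot: [-180.0, -0.0, 164.2]
wrist_force: [-0.3, -0.1, -0.0]
opening: 0.0378
time: 20.47
ee_pos: [0.4756, -0.1025, 0.1066]
tcp_rot: [180.0, 0.0, 164.2]
wrist_force: [-0.1, 1.7, 3.2]
opening: 0.0374
tool shift mm [0.4 0.2 1.6] yangle now 74.2 wz for target [np.float64(-0.1), np.float64(179.9)] q [-12.2  -4.1 -14.7  79.4  -0.    3.6] t 20.4667
```

```bash

python3 -m handwheel '[[0,0,0.001,0,0,0],[0,0,0.001,0,0,0],[0,0,0.001,0,0,0],[0,0,0.0005,0,0,0],[0,0,0,0,0,0],[0,0,0,0,0,0],[0,0,0,0,0,0],[0,0,0,0,0,0]]'
python3 -m handwheel '[[0,0,0.001,0,0,0],[0,0,0,0,0,0],[0,0,0,0,0,0],[0,0,0,0,0,0],[0,0,0,0,0,0],[0,0,0,0,0,0],[0,0,0,0,0,0],[0,0,0,0,0,0]]'
```

```text
time: 21.13
ee_pos: [0.4757, -0.1025, 0.1046]
tcp_rot: [180.0, 0.1, 164.2]
wrist_force: [-6.3, 0.7, 18.8]
opening: 0.0373
time: 21.8
ee_pos: [0.4758, -0.1025, 0.1046]
tcp_rot: [180.0, 0.1, 164.2]
wrist_force: [-9.2, 1.6, 26.0]
opening: 0.0373
```

```bash
python3 - <<'E'
from h import *
ss=[cam('side') for _ in range(6)]; s=ss[0]; s['depth']=np.mean([k['depth'] for k in ss],0).astype(np.float32)
save(s,'s5.png',(295,140,385,230),7)
C=cloud(s)*1000
for v in range(186,208,2): print(v,[(u,round(a[0]-475),round(a[1]+101),round(a[2])) for u,a in zip(range(325,346),C[v,325:346]) if abs(a[1]+90)<35 and a[2]>76][::2])
print(monitor.get_obs()['wrist_force'])
E
```

```text
186 [(333, 1, 46, 161), (336, -5, 28, 152), (338, -4, -20, 126), (340, -10, -19, 127), (342, -16, -19, 128)]
188 [(326, 21, 43, 150), (333, 1, 45, 154), (335, -3, 31, 147), (337, -4, -1, 129), (339, -7, -20, 119), (341, -14, -17, 122)]
190 [(327, 18, 44, 145), (329, 12, 45, 146), (333, 1, 44, 147), (335, -3, 31, 140), (337, -5, 7, 127), (339, -10, 1, 124), (341, -14, -17, 115)]
192 [(325, 23, 43, 137), (327, 17, 46, 139), (334, 0, 31, 133), (336, -6, 30, 133), (338, -8, 5, 120), (340, -11, -17, 108), (342, -17, -22, 106)]
194 [(325, 31, -7, 101), (327, 26, -8, 101), (330, 11, 28, 123), (332, 5, 31, 126), (334, 0, 24, 123), (336, -5, 19, 121), (338, -9, 5, 113), (340, -13, -6, 108), (342, -17, -22, 99)]
196 [(325, 31, -4, 96), (327, 25, -7, 95), (329, 14, 29, 117), (331, 8, 26, 116), (333, 2, 30, 119), (335, -3, 24, 117), (337, -6, 6, 107), (339, -12, 3, 106), (341, -18, 4, 107)]
198 [(325, 31, -6, 88), (329, 14, 27, 110), (331, 8, 29, 111), (333, 2, 30, 113), (335, -3, 25, 110), (337, -8, 17, 107), (339, -13, 13, 105), (341, -19, 8, 103)]
200 [(328, 18, 19, 97), (330, 11, 25, 102), (332, 4, 32, 107), (334, -1, 27, 104), (336, -6, 18, 100), (338, -11, 15, 99), (340, -16, 11, 97)]
202 [(329, 14, 21, 92), (331, 7, 29, 98), (333, 1, 29, 98), (335, -4, 25, 97), (337, -9, 16, 92), (339, -14, 14, 92), (341, -19, 6, 88)]
204 [(330, 13, 6, 76), (332, 6, 14, 82), (334, 0, 18, 86), (336, -6, 18, 87), (338, -12, 14, 85)]
206 [(334, 0, 14, 76), (336, -6, 15, 78)]
[-9.79928136  1.46581739 24.93156563]
```

View pics/s5.png

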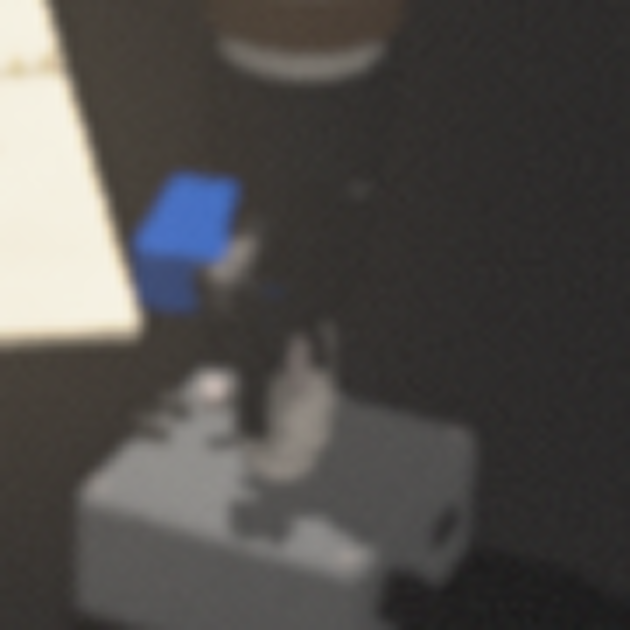

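The collar sits on the boss at zoom (300,430), top at about 107 mm, with its screw head at (213,385) pointing at the fork. Handing in.

```bash
python3 -c "
from h import *
print(order.job_done()); o=monitor.get_obs(); print(o['time'],o['wrist_force'],o['opening'])"
```

```text
the job is handed in; nothing more can be done
None
the job is handed in; nothing more can be done
```

The collar is on the shaft, pushed down to the hard stop and still gripped, with its screw pointing at the fork. I handed the job in at about 22 s; it reports no verdict.

- **Shaft:** I pinched it across the flat (opening read about 15.7 mm against a true 16.5) and turned it about 75°. The jaws ended at −15.7°, against a fork direction of about −15.6 to −15.8° from the images. Afterwards the side view showed the flat facing the fork.
- **Collar:** I picked it up across its y axis and lifted it. A circle fit in the side camera put it about 1 mm and 2.7 mm off the shaft in x and y. I corrected for that, and it slid down with no measurable resistance until it met the washer.
- **Last checks:** It stopped at the hard stop with about 25 N of push, in a 60 N grip. The collar's top read about 107 mm, so its underside is near 83 mm.
- **Disagreements:**
    - Before the push, the screw head read −11° against −15.7°, which is within tolerance.
    - The touch and camera estimates of the shaft's axis differed by about 1 mm.
    - About 10 N of sideways load remains on the wrist.
- **Not checked:** I did not measure the bottle, box or dish again, but no move went near them.

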